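Slide the raking board out of its rack and turn it ribs down

ROBOT

A 6-joint arm with a two-finger parallel gripper is mounted at the origin on a cart in front of the work surface, level with it; the furniture and walls round the work are solid. World frame = base frame: x ahead of the robot, y to its left, z up, the work surface at z = 0. Lengths are in m, angles in degrees, forces in N, time in s.
With the tool pointing down it reaches from about 0.4 to 0.825 m from the base axis. Payload 7 kg.
Tool frame: the origin (TCP) lies between the finger pads; the fingertips stand 22 mm ahead of it and the grasp point (between the pads) lies 3 mm ahead of it; z points along the fingers, y is the direction in which the jaws open and shut (so a half turn about z gives the same grasp; the last joint's range is limited). The gripper opens to 88 mm and grips with 3 to 60 N. Pads are 19 mm wide; open, the fingers measure 130 mm over their backs; the gripper's body (78 mm by 193 mm) begins 47 mm behind the grasp point.
Start: joints at [16.507, 20.546, 0.682, 0, -70.136, -16.507], TCP at [0.675, -0, 0.249] pointing down, gripper open.
Joint ranges: [-176.03, 176.03], [-82.01, 121.73], [-58.28, 71.71], [-173.87, 95.51], [-174.79, -0.11], [-173.66, 173.66]. Speed limits (degrees/s): [136.94, 136.94, 172.46, 180, 180, 180].

INTERFACE

Orientations are given as [roll, pitch, yaw] about the fixed x, y, z axes, in that order (R = Rz(yaw) Ry(pitch) Rx(roll)).
In Python, from plant import telemetry, cams, r gives the robot as it stands.
- The arm moves only by the tool carry_out, never from a script. Its argument "commands" is one flat list of numbers, 5 for each row, row after row: the shift along the world's x, y, z as a fraction of full scale, then the turn about the world's z as a fraction of full scale, then the gripper's target within -1 to 1 (shut at 1, half-way at 0, fully open at -1). In form: [x, y, z, turn, claw, x, y, z, turn, claw, ...]. A call has 1 to 8 rows; each row shifts and turns the commanded pose from where the row before left it; what a row does not reach is not made up. Full scale, the value 1, is 0.04 m for a shift and 4 degrees for a turn. A row lasts 1/10 s, in which the tool goes at most 50 mm and 8.59 degrees, less where a joint would pass 70% of its speed; a pose out of reach is approached as far as the arm can. A call with a number of a shift or a turn outside -1 to 1 is refused whole. A call with a gripper value outside its range is refused whole. The fingers move at their own pace and stop on an object; "grip_force" is the grip in N (left out, the last holds). Time passes only in rows, so rows that do not move let the fingers close. It gives the time, the measured TCP pose, the force and the opening at its end, in the units of the state.
- telemetry.get_state(): the state, without advancing time (a new reading comes with each control period).
- cams.capture(name): name is "scene" or "side" or "wrist"; returns a dict with "frame" (420x560x3 uint8, red, green, blue), "camera_matrix" (3x3 intrinsics, pixels), "camera_from_world" (4x4, takes a point from world to camera coordinates); the wrist camera has in their place "mount" (4x4, takes a point from camera to tool coordinates, whose origin is the TCP and whose axes are the flange's). Camera axes: x right, y down, z forward; pixel columns grow to the right and rows downward; lengths in m; the calibration is good to about 2 mm. A picture is of the moment at which its call begins: read the wrist's pose just before it. There is no depth.
- r.close_job(): hands the job in, once; it reports no verdict.
The state is a dict: "time_s": time; "joints": joint angles; "qd": joint speeds; "joint_torque": joint torques, N m; "tcp_pos": TCP position; "eef_rot": TCP orientation; "contact_force": force on the tool from outside, world axes, zero at the start; "moment": the same for the moment, N m; "gripper_width": finger opening in m.
Only numpy, scipy, OpenCV 4.12 (cv2) and the standard library are available. Lean on these libraries where they do the work, as an engineer would, in place of code of your own. Each camera call takes 0.05 s, during which the arm holds its last target. There are 200 camera calls.

TASK

The ribbed raking board with the swivelling T-handle lies ribs up in one lane of the two-lane wooden rack, where its sides cannot be gripped. Slide it along its lane, still lying flat, until the T-handle sticks out well past the left end of the rack (as seen from the robot), then take it by the handle, lift it out and lay it turned over, ribs down, flat on the table and let go. Do not let it drop, and leave the plain board in the other lane where it is.

Things in the scene. Friction and masses are not known exactly. Their poses are not given: they have to be found in the camera images.
- rake_board: Loose pale wooden paddle, 0.11 kg, 167 mm long, in either lane of the rack. Origin on its underside; y runs along it to the handle, z out of the ribbed face (up at first). Blade 54 mm wide (x), 9 thick, y = -80 to +40 mm; then a tongue 16 wide to the handle. Five darker lengthwise ribs make it 12 mm thick in all. Turned over it lies on ribs and handle, origin 12 mm above the table.
- rake_handle (a point): Centre of the paddle's T-handle: a crosswise round dowel, 12 mm thick, 48 mm long along the paddle's x, 78 mm from the origin along y, 6 mm above the underside. The dowel turns freely in the tongue: held by its two end faces from above, the paddle swings about it like a pendulum and hangs straight down when lifted, the blade's end 158 mm from the dowel's axis.
- board_rack: Fixed wooden rack, 156 (x) x 260 (y) mm, origin on the table under its centre. Deck top 60 mm up; three rails along y, 12 mm wide and 12 mm above the deck, at x = -72, 0, +72 mm form two lanes 60 mm wide (centres x = -36, +36), open at both ends. Its +y end (y = +130 mm) is the left end, free table beyond; the paddle's handle points there and starts 20 to 75 mm inside it.
- plain_board: Plain flat wooden board without handle or ribs, 42 x 165 x 7 mm, loose in the other lane; origin at the centre of its underside, y along it. Leave it there.

How it is judged (in metres and radians):
On the way, in this order (a step that is already met when the one before it is completed fails the run):
1. the paddle, still lying flat on the rack, has been slid until its handle stands more than 20 mm past the rack's left end (y of rake_handle in the frame of board_rack above 0.15 m and angle between rake_board's own z axis and vertical below 0.12 rad and z of rake_board in the frame of board_rack between 0.055 and 0.066 m), for 0.2 s.
2. its handle has been lifted in the fingers to more than 130 mm above the table (height (world z) of rake_handle above 0.13 m and contact force between rake_board and the fingers above 0.5 N), for 0.2 s.
At the end, for the whole second after the job is handed in: The paddle lies at rest on the table, turned over with its ribs down, flat within 10 degrees and its origin (now on top) less than 20 mm above the table; the plain board is within 30 mm of where it was (angle between rake_board's own z axis and vertical above 2.97 rad and height (world z) of rake_board between 0.005 and 0.02 m and linear speed of rake_board below 0.02 m/s and distance of plain_board from where it was at the start of the episode below 0.03 m); the robot touches nothing.
It fails at once if the raking board is dropped or thrown (faster than 1.0 m/s) (linear speed of rake_board above 1 m/s).
It fails at once if the plain board is moved by more than 30 mm (distance of plain_board from where it was at the start of the episode above 0.03 m).
It also fails if it takes over 61 s, if anything falls off the work surface, if the arm or the gripper's body presses on something with over 40 N, if the wrist force passes 120 N, or if a joint passes its speed limit or range.

## Working session

There is one attempt and no reset: what is moved stays moved. The work goes in short steps, Python scripts to look and compute and a tool call to move; the robot and the scene stay as the last step left them, time stands still between calls to the robot, and variables do not carry over. Pictures are saved under pics/ and viewed, about 8 in all and at most 12, crops included, and the job is handed in when it is done.

Besides the shell and the picture viewer there is one more tool, called after ">>>" as name(argument=value, ...), one argument or row to a line, values as JSON. carry_out: Moves the arm, as the interface text tells. Shift numbers are shares of 0.04 m and turn numbers shares of 4 degrees, none past 1 either way. Its arguments: {"type":"object","properties":{"commands":{"type":"array"},"grip_force":{"type":"number"}},"required":["commands"]}

```bash
mkdir -p pics; ls; cat > h.py <<'E'
import sys; sys.path.insert(0,'.')
import numpy as np, cv2, json
from plant import telemetry, cams, r
from scipy.spatial.transform import Rotation as R
def snap(name,fn):
    s=telemetry.get_state(); c=cams.capture(name); K=np.array(c["camera_matrix"])
    if "mount" in c:
        T=np.eye(4);T[:3,:3]=R.from_euler('xyz',s["eef_rot"],degrees=True).as_matrix();T[:3,3]=s["tcp_pos"]
        E=np.linalg.inv(T@np.array(c["mount"]))
    else: E=np.array(c["camera_from_world"])
    cv2.imwrite(f'pics/{fn}.png',cv2.cvtColor(c["frame"],cv2.COLOR_RGB2BGR)); np.savez(f'pics/{fn}.npz',K=K,E=E)
    return s
def cam(fn): d=np.load(f'pics/{fn}.npz'); return d['K'],d['E']
def plane(fn,uv,z):
    K,E=cam(fn); C=np.linalg.inv(E); out=[]
    for u,v in uv:
        d=C[:3,:3]@np.linalg.inv(K)@[u,v,1]; o=C[:3,3]; out.append(o+d*(z-o[2])/d[2])
    return np.array(out)
def tri(obs):
    P=[];A=[];b=[]
    for fn,(u,v) in obs:
        K,E=cam(fn);C=np.linalg.inv(E);d=C[:3,:3]@np.linalg.inv(K)@[u,v,1];d/=np.linalg.norm(d)
        M=np.eye(3)-np.outer(d,d);A.append(M);b.append(M@C[:3,3])
    x=np.linalg.solve(sum(A),sum(b)); return x
def proj(fn,p):
    K,E=cam(fn);q=K@(E@np.append(p,1))[:3];return q[:2]/q[2]
E
python3 - <<'E'
from h import *
for n in("scene","side","wrist"): s=snap(n,n+"0")
print(s)
a,b,c=[cv2.imread(f'pics/{n}0.png') for n in("scene","side","wrist")]
cv2.imwrite('pics/m0.png',cv2.resize(np.hstack([a,b]),(800,300)))
for n in("scene0","side0","wrist0"): print(np.linalg.inv(cam(n)[1]).round(3))
E
```

```text
pics
{'time_s': 0.1, 'joints': array([ 1.65061717e+01,  2.05851883e+01,  6.43070452e-01, -1.61235575e-02,
       -7.01362156e+01, -1.65062932e+01]), 'qd': array([ 0.05034986, -0.1326961 ,  0.03593594,  0.09754027,  0.01628243,
       -0.00856257]), 'joint_torque': array([-1.42273191e-03, -5.84165347e+01,  2.93752134e+01,  7.01551259e+00,
        1.01412315e-02, -6.66964229e-05]), 'tcp_pos': array([ 6.74629858e-01, -3.21794120e-05,  2.47776367e-01]), 'eef_rot': array([ 1.79920588e+02, -7.72423942e-03, -9.00056050e+01]), 'contact_force': array([ 0.03285944, -0.37555788,  0.16102821]), 'moment': array([ 0.01745575, -0.03625203, -0.07495545]), 'gripper_width': 0.08771425103042149}
[[-0.914 -0.289  0.286  0.27 ]
 [-0.406  0.66  -0.632  0.581]
 [-0.006 -0.693 -0.721  0.691]
 [ 0.     0.     0.     1.   ]]
[[-1.    -0.001  0.003  0.498]
 [-0.003  0.635 -0.773  0.72 ]
 [-0.001 -0.773 -0.635  0.614]
 [ 0.     0.     0.     1.   ]]
[[-1.     0.    -0.002  0.675]
 [-0.001  0.964  0.265 -0.073]
 [ 0.002  0.265 -0.964  0.384]
 [ 0.     0.     0.     1.   ]]
```

View pics/scene0.png

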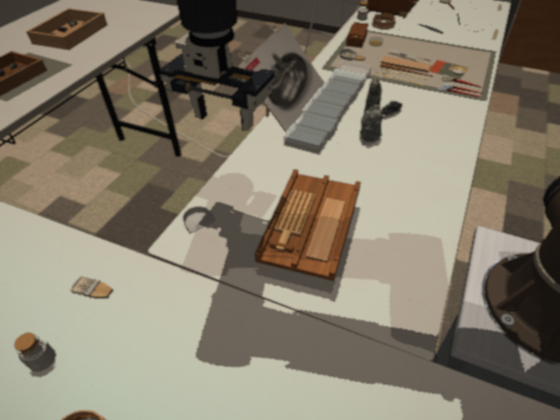

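View pics/wrist0.png

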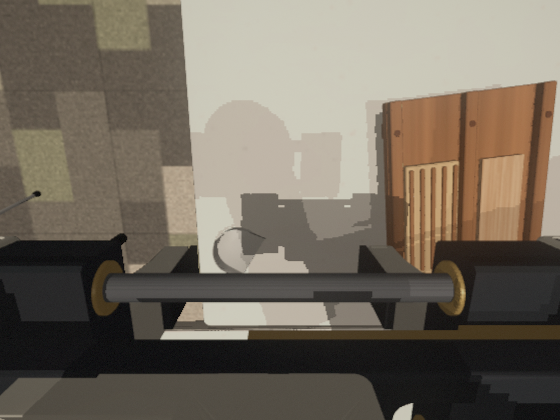

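Scene view: the rack spans about (258–360, 172–275), with its left end at the bottom. The paddle is in the outer lane (larger x), handle at about (285,240). The plain board is in the inner lane. The wrist view shows the rack's right end and the ribs at upper right. Next I enlarge crops of both fixed cameras.

```bash
python3 - <<'E'
from h import *
a=cv2.imread('pics/scene0.png'); b=cv2.imread('pics/side0.png')
print(plane('scene0',[(258,258),(333,275),(360,182),(296,172),(150,255),(440,360),(290,290)],0.0).round(3))
for p in [(0.5,0,.06),(0.6,0.1,.06)]: print(proj('side0',p))
ca=cv2.resize(a[165:285,245:375],None,fx=4,fy=4,interpolation=cv2.INTER_CUBIC)
cv2.imwrite('pics/a.png',ca)
cv2.imwrite('pics/m0.png',b)
E
```

```text
[[ 0.555  0.121  0.   ]
 [ 0.397  0.098  0.   ]
 [ 0.432 -0.191  0.   ]
 [ 0.592 -0.163  0.   ]
 [ 0.766  0.205  0.   ]
 [ 0.169  0.191  0.   ]
 [ 0.462  0.165  0.   ]]
[275.76865545 190.09409488]
[221.30515493 223.15712188]
```

View pics/a.png

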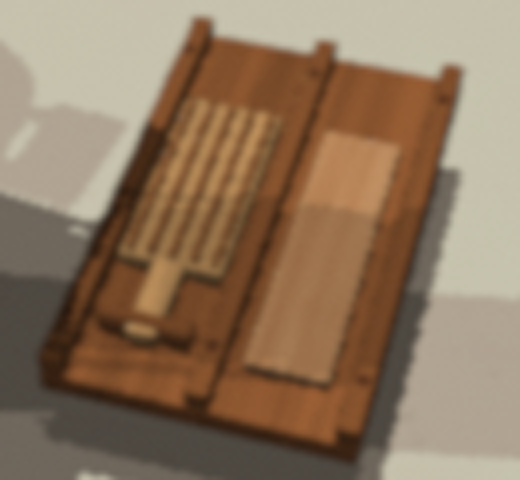

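View pics/m0.png

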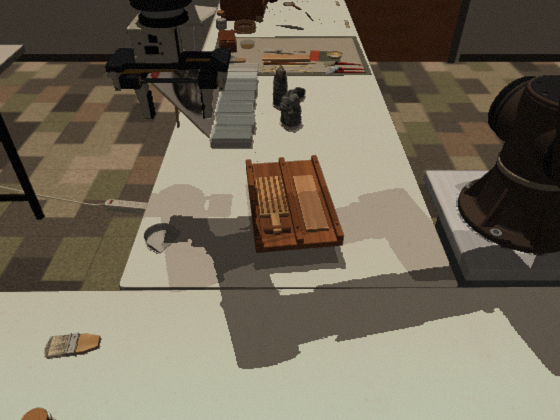

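Scene crop (4×, offset 245,165): dowel ends at about (100,322) and (192,345), blade corners (190,98), (280,115), (218,277), (122,252). The plain board's near end is at about (245,368)–(332,383). The rack's near bottom edge runs (45,385) to (356,460). Now a crop of the side view.

```bash
python3 - <<'E'
from h import *
b=cv2.imread('pics/side0.png')
cv2.imwrite('pics/b.png',cv2.resize(b[150:255,235:350],None,fx=5,fy=5,interpolation=cv2.INTER_CUBIC))
E
```

```text
(no output)
```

View pics/b.png

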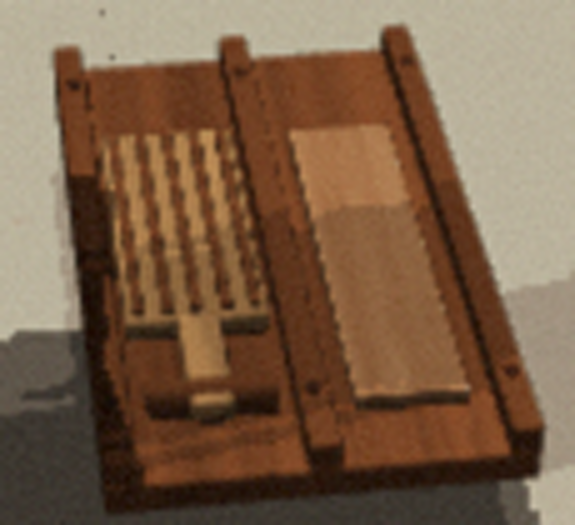

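```bash
cat > m.py <<'E'
from h import *
from scipy.optimize import least_squares
S=lambda u,v:('scene0',(245+u/4-.4,165+v/4-.4)); D=lambda u,v:('side0',(235+u/5-.4,150+v/5-.4))
obs=[] # rack-frame (x,y), pix ; z=.072
for f,L in((S,[(193,18),(212,20),(317,43),(335,45),(443,68),(462,70)]),(D,[(55,48),(80,48),(220,38),(245,38),(382,30),(408,28)])):
    for x,(u,v) in zip([78,66,6,-6,-66,-78],L): obs.append((x/1e3,-.13,f(u,v)))
for x,o in((.006,D(310,445)),(-.006,D(342,443)),(-.066,D(515,432)),(-.078,D(543,428)),(.006,S(188,402)),(-.006,S(210,405)),(-.066,S(338,435)),(-.078,S(362,440))): obs.append((x,.13,o))
def W(p,x,y,z): c,s=np.cos(p[2]),np.sin(p[2]); return np.array([p[0]+c*x-s*y,p[1]+s*x+c*y,z])
def res(p): return np.concatenate([proj(o[0],W(p,x,y,p[3]))-o[1] for x,y,o in obs])
q=least_squares(res,[.5,0,-.1,.072],loss='soft_l1'); p=q.x
print('rack',p.round(4),'yaw',np.degrees(p[2]).round(2)); print(res(p).reshape(-1,2).round(1).tolist())
def inr(P): 
    c,s=np.cos(p[2]),np.sin(p[2]);d=P[:2]-p[:2];return np.round([c*d[0]+s*d[1],-s*d[0]+c*d[1],P[2]],4)
for n,a,b in(('dowL',S(100,322),D(148,402)),('dowR',S(192,345),D(278,400)),('dowC',S(145,333),D(212,400)),('bfarL',S(190,98),D(103,140)),('bfarR',S(280,115),D(235,130)),('bnearR',S(222,270),D(270,315)),
 ('plNR',S(332,380),D(468,388)),('plNL',S(245,365),D(357,398)),('plFR',S(400,145),D(385,127)),('plFL',S(325,132),D(290,130))):
    t=tri([a,b]); print(n,t.round(4),'rack frame',inr(t))
    if n[0]=='d': print('  plane z=.066',[plane(o[0],[o[1]],.066)[0].round(4)[:2] for o in(a,b)])
E
python3 m.py
```

```text
rack [0.4739 0.0277 0.1252 0.0727] yaw 7.17
[[0.6, 0.0], [0.9, 0.5], [0.3, -0.4], [1.0, 0.1], [0.4, -0.6], [1.0, -0.1], [-1.1, 0.2], [-0.6, -0.1], [-0.9, -0.0], [-0.4, -0.4], [-0.5, -0.7], [-0.3, -0.7], [0.0, 1.4], [0.5, 1.2], [-0.0, 0.5], [1.1, 0.7], [-1.0, -1.0], [-0.2, -0.2], [-0.2, -0.1], [0.3, 0.2]]
dowL [0.52   0.1306 0.0708] rack frame [0.0585 0.0963 0.0708]
  plane z=.066 [array([0.5216, 0.1275]), array([0.5204, 0.1249])]
dowR [0.4742 0.1241 0.0671] rack frame [0.0124 0.0956 0.0671]
  plane z=.066 [array([0.4751, 0.1226]), array([0.4738, 0.1238])]
dowC [0.4975 0.1275 0.0694] rack frame [0.0359 0.096  0.0694]
  plane z=.066 [array([0.4988, 0.125 ]), array([0.4975, 0.1238])]
bfarL [ 0.5428 -0.0289  0.0713] rack frame [ 0.0613 -0.0648  0.0713]
bfarR [ 0.4894 -0.0272  0.0787] rack frame [ 0.0085 -0.0564  0.0787]
bnearR [0.4772 0.0797 0.0711] rack frame [0.0098 0.0512 0.0711]
plNR [0.4058 0.1169 0.0667] rack frame [-0.0565  0.097   0.0667]
plNL [0.446  0.1268 0.07  ] rack frame [-0.0153  0.1018  0.07  ]
plFR [ 0.4267 -0.0419  0.0689] rack frame [-0.0555 -0.0632  0.0689]
plFL [ 0.4659 -0.0319  0.0735] rack frame [-0.0154 -0.0582  0.0735]
```

Rack centre is (0.474, 0.028), yaw 7.2°. The handle is at y≈+0.096 in the rack frame, in the lane at x≈+0.036, and the blade's far end is at y≈-0.062. I'll push on that end with the closed fingers. First I move above the lane and close.

```bash
python3 - <<'E'
from h import *
# second table height from brush / seam (both views), points read off pictures
for n,a,b in(('brush tip',(112,292),(100,341)),('brush far',(73,289),(45,352))): print(n,tri([('scene0',a),('side0',b)]).round(3))
E
```

```text
brush tip [0.774 0.312 0.004]
brush far [0.847 0.337 0.009]
```

>>> carry_out(
  commands=[-0.97,-0.33,0,0.45,1,-0.97,-0.33,0,0.45,1,-0.97,-0.33,0,0.45,1,-0.96,-0.31,0,0.45,1,0,0,-0.8,0,1,0,0,-0.8,0,1,0,0,-0.8,0,1,0,0,0,0,1],
  grip_force=20,
)

```text
time_s: 0.95
tcp_pos: [0.5172, -0.0525, 0.1489]
eef_rot: [179.6, 0.0, -82.9]
contact_force: [-0.4, -0.4, -0.5]
gripper_width: 0.0292
```

>>> carry_out(
  commands=[0,0,0,0,1,0,0,0,0,1,0,0,0,0,1,0,0,-0.5,0,1,0,0,-0.5,0,1,0,0,-0.4,0,1,0,0,0,0,1,0,0,0,0,1],
)

```text
time_s: 1.75
tcp_pos: [0.5208, -0.0519, 0.0975]
eef_rot: [-180.0, -0.0, -82.8]
contact_force: [-0.5, 1.1, 0.2]
gripper_width: 0.0006
```

>>> carry_out(
  commands=[0,0,-0.15,0,1,0,0,-0.15,0,1,0,0,0,0,1,0,0,0,0,1],
)

```text
time_s: 2.15
tcp_pos: [0.5202, -0.0521, 0.0846]
eef_rot: [180.0, -0.0, -82.8]
contact_force: [-0.8, -1.2, 0.7]
gripper_width: 0.0005
```

```bash
python3 - <<'E'
from h import *
s=snap('side','side1'); snap('scene','scene1'); print(s['tcp_pos'],s['contact_force'])
b=cv2.imread('pics/side1.png')[130:255,235:350]; a=cv2.imread('pics/scene1.png')[145:285,245:375]
f=lambda i:cv2.resize(i,(400,int(400*i.shape[0]/i.shape[1])),interpolation=cv2.INTER_CUBIC)
a,b=f(a),f(b); h=min(len(a),len(b)); cv2.imwrite('pics/c1.png',np.hstack([a[:h],b[:h]]))
E
```

```text
[ 0.52018261 -0.05205387  0.08459834] [-0.7557408  -1.20032238  0.68928248]
```

View pics/c1.png

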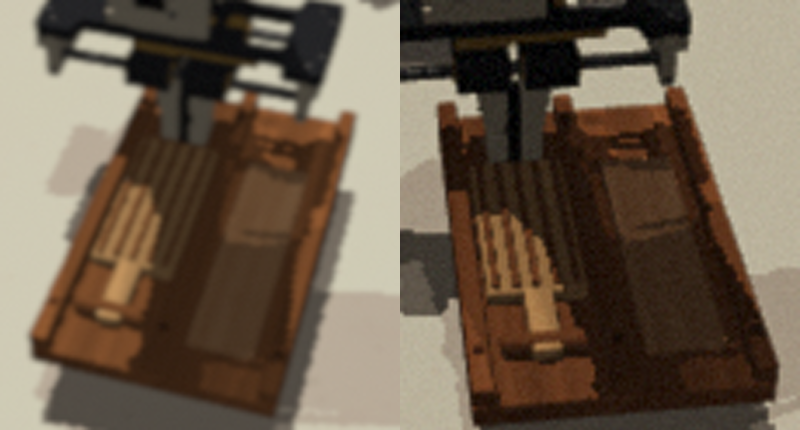

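Picture: the closed fingers stand in the lane just behind the blade's far end (tips at about (180,140) left, (515,160) right), and the paddle hasn't moved. Next I push along the lane.

>>> carry_out(
  commands=[-0.04,0.3,0,0,1,-0.04,0.3,0,0,1,-0.04,0.3,0,0,1,-0.035,0.3,0,0,1,-0.035,0.3,0,0,1,-0.035,0.3,0,0,1,-0.035,0.3,0,0,1,0,0,0,0,1],
)

```text
time_s: 3.05
tcp_pos: [0.5098, 0.0336, 0.0846]
eef_rot: [-180.0, 0.0, -82.7]
contact_force: [-0.8, 0.1, -0.6]
gripper_width: 0.0006
```

>>> carry_out(
  commands=[-0.035,0.3,0,0,1,0,0,0,0,1,0,0,0,0,1],
)

```text
time_s: 3.35
tcp_pos: [0.5083, 0.0442, 0.0845]
eef_rot: [180.0, 0.0, -82.8]
contact_force: [0.5, 0.3, -0.3]
gripper_width: 0.0006
```

```bash
python3 - <<'E'
from h import *
s=snap('side','side2'); snap('scene','scene2'); print(s['tcp_pos'],s['contact_force'])
b=cv2.imread('pics/side2.png')[180:265,240:325]; a=cv2.imread('pics/scene2.png')[205:290,245:330]
f=lambda i:cv2.resize(i,(400,400),interpolation=cv2.INTER_CUBIC)
cv2.imwrite('pics/c2.png',np.hstack([f(a),f(b)]))
E
```

```text
[0.50831326 0.04421484 0.08450231] [ 0.49000721  0.32366668 -0.26309627]
```

View pics/c2.png

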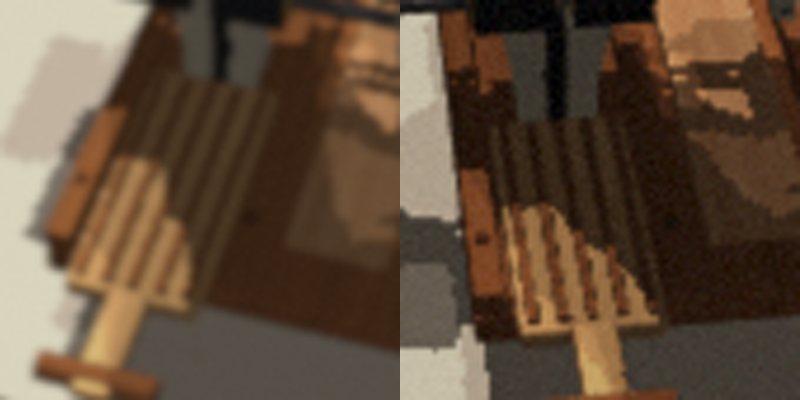

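The handle now stands past the rack end; dowel ends in the scene half are at about (38,362) and (157,385). Working out the position:

```bash
python3 - <<'E'
from h import *
k=85/400
P=plane('scene2',[(245+38*k-.4,205+362*k-.4),(245+157*k-.4,205+385*k-.4),(245+98*k-.4,205+373*k-.4)],.066)
print(P.round(4))
c,s=np.cos(.1252),np.sin(.1252)
f=lambda q:(c*q[0]+s*q[1],-s*q[0]+c*q[1])
for q in P: print(np.round(f(q[:2]-[.4739,.0277]),4))
print('finger',f(np.array([.5083,.0442])-[.4739,.0277]))
b=cv2.imread('pics/side2.png')[230:280,255:325]; cv2.imwrite('pics/c3.png',cv2.resize(b,None,fx=8,fy=8,interpolation=cv2.INTER_CUBIC))
E
```

```text
[[0.5123 0.2158 0.066 ]
 [0.4663 0.2069 0.066 ]
 [0.4891 0.211  0.066 ]]
[0.0616 0.1818]
[0.0148 0.1788]
[0.038 0.18 ]
finger (np.float64(0.03619114861989057), np.float64(0.012075212692660632))
```

View pics/c3.png

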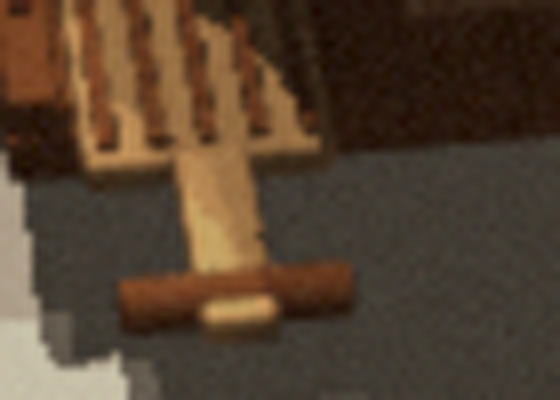

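>>> carry_out(
  commands=[0.01,-0.1,0,0,1,0,0,0.8,0,1,0,0,0.8,0,1,-0.103,0.854,0,0,-1,-0.103,0.854,0,0,-1,-0.103,0.854,0,0,-1,-0.103,0.854,0,0,-1,-0.103,0.854,0,0,-1],
)

```text
time_s: 4.25
tcp_pos: [0.488, 0.2116, 0.1487]
eef_rot: [-180.0, 0.0, -82.8]
contact_force: [0.7, 0.2, 0.8]
gripper_width: 0.0347
```

>>> carry_out(
  commands=[0,0,0,0,-1,0,0,0,0,-1,0,0,0,0,-1,0,0,0,0,-1,0,0,0,0,-1],
)

```text
time_s: 4.75
tcp_pos: [0.4883, 0.2099, 0.1486]
eef_rot: [180.0, -0.0, -82.9]
contact_force: [0.1, 1.0, -0.9]
gripper_width: 0.0751
```

```bash
python3 - <<'E'
from h import *
k=85/400
print(tri([('scene2',(245+98*k-.4,205+373*k-.4)),('side2',(255+237/8-.4,230+294/8-.4))]).round(4))
print(plane('side2',[(255+122/8-.4,230+302/8-.4),(255+352/8-.4,230+287/8-.4)],.066).round(4))
s=snap('wrist','w3'); print(s['tcp_pos'],s['gripper_width'])
print(proj('w3',[.488,.211,.066]),proj('w3',[.5118,.214,.066]),proj('w3',[.4642,.208,.066]))
E
```

```text
[0.4865 0.215  0.0703]
[[0.5091 0.215  0.066 ]
 [0.462  0.2107 0.066 ]]
[0.48834912 0.20990075 0.14861714] 0.07514790590162576
[277.74634178 231.1872109 ] [245.3441787 231.2046873] [310.14409638 231.16973688]
```

View pics/w3.png

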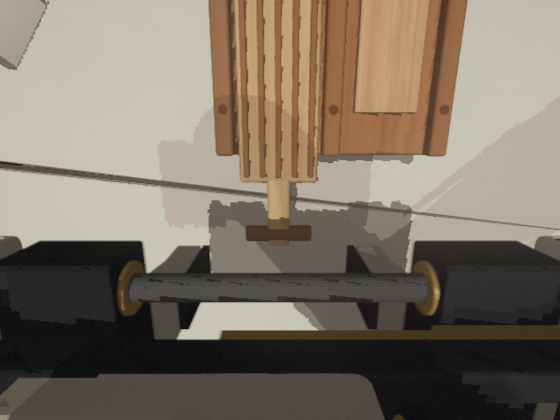

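Wrist view: the dowel is centred at (278.5,233), ends at (246,233) and (311,233), level and mid-way between the open fingers, and clear of the rack end. The plain board hasn't moved. I lower so the tips pass 5 mm below the dowel axis, then grip.

>>> carry_out(
  commands=[-0.02,0.05,-0.55,0,-1,0,0,-0.55,0,-1,0,0,-0.54,0,-1,0,0,0,0,-1,0,0,0,0,1,0,0,0,0,1,0,0,0,0,1,0,0,0,0,1],
  grip_force=25,
)

```text
time_s: 5.6
tcp_pos: [0.4878, 0.2131, 0.0839]
eef_rot: [-179.9, 0.1, -82.8]
contact_force: [-0.1, -1.3, 0.0]
gripper_width: 0.0608
```

>>> carry_out(
  commands=[0,0,0,0,1,0,0,0,0,1,0,0,0,0,1,0,0,0,0,1],
)

```text
time_s: 6.0
tcp_pos: [0.4875, 0.2129, 0.0831]
eef_rot: [-180.0, 0.0, -82.8]
contact_force: [-0.1, -0.4, 0.2]
gripper_width: 0.0475
```

>>> carry_out(
  commands=[0,0,0.3,0,1,0,0,0.3,0,1,0,0,0.3,0,1,0,0,0.3,0,1,0,0,0.3,0,1,0,0,0.3,0,1,0,0,0.3,0,1,0,0,0.3,0,1],
)

```text
time_s: 6.8
tcp_pos: [0.4873, 0.2128, 0.18]
eef_rot: [-180.0, 0.0, -82.8]
contact_force: [-0.1, 0.6, -1.0]
gripper_width: 0.0474
```

>>> carry_out(
  commands=[0,0,0.3,0,1,0,0,0.2,0,1,0,0,0.2,0,1,0,0,0.2,0,1,0,0,0.3,0,1,0,0,0.3,0,1,0,0,0.3,0,1,0,0,0.3,0,1],
)

```text
time_s: 7.6
tcp_pos: [0.4874, 0.2129, 0.2641]
eef_rot: [-180.0, 0.0, -82.8]
contact_force: [-0.4, 0.7, -1.5]
gripper_width: 0.0474
```

>>> carry_out(
  commands=[0,0,0.2,0,1,0,0,0.1,0,1,0,0,0,0,1,0,0,0,0,1,0,0,0,0,1],
)

```text
time_s: 8.1
tcp_pos: [0.4871, 0.2126, 0.2743]
eef_rot: [179.9, -0.0, -82.8]
contact_force: [-0.3, -0.8, -0.8]
gripper_width: 0.0474
```

```bash
python3 - <<'E'
from h import *
s=snap('side','side4'); snap('scene','scene4'); print(s['tcp_pos'],s['gripper_width'])
b=cv2.imread('pics/side4.png')[60:360,160:460]; a=cv2.imread('pics/scene4.png')[60:360,130:430]
f=lambda i:cv2.resize(i,(400,400),interpolation=cv2.INTER_CUBIC)
cv2.imwrite('pics/c4.png',np.hstack([f(a),f(b)]))
E
```

```text
[0.48713314 0.2126284  0.27434187] 0.04738560970834671
```

View pics/c4.png

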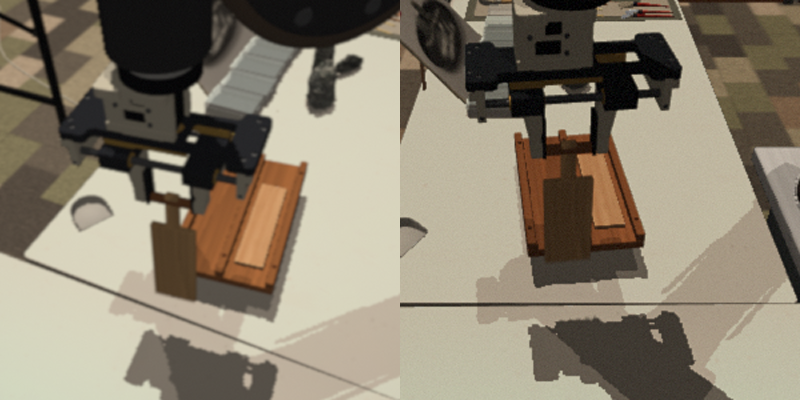

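The paddle hangs straight down from the dowel, with its smooth underside toward +y and its ribs toward the rack. Next I carry it +y over the free table.

>>> carry_out(
  commands=[0,0.2,0,0,1,0,0.4,0,0,1,0,0.6,0,0,1,0,0.6,0,0,1,0,0.6,0,0,1,0,0.6,0,0,1,0,0.6,0,0,1,0,0.6,0,0,1],
)

```text
time_s: 9.0
tcp_pos: [0.4872, 0.3831, 0.2747]
eef_rot: [180.0, -0.0, -82.8]
contact_force: [0.7, -0.4, -1.3]
gripper_width: 0.0475
```

>>> carry_out(
  commands=[0,0.4,0,0,1,0,0.4,0,0,1,0,0.3,0,0,1,0,0.12,0,0,1,0,0,-0.3,0,1,0,0,-0.4,0,1,0,0,-0.4,0,1,0,0,-0.4,0,1],
)

```text
time_s: 9.8
tcp_pos: [0.4873, 0.4284, 0.2138]
eef_rot: [180.0, -0.0, -82.9]
contact_force: [0.6, 0.1, -0.9]
gripper_width: 0.0475
```

>>> carry_out(
  commands=[0,0,-0.4,0,1,0,0,-0.3,0,1,0,0,0,0,1,0,0,0,0,1,0,0,0,0,1,0,0,0,0,1,0,0,0,0,1,0,0,0,0,1],
)

```text
time_s: 10.6
tcp_pos: [0.4874, 0.4297, 0.1874]
eef_rot: [-180.0, 0.0, -82.8]
contact_force: [-0.0, -0.9, -0.7]
gripper_width: 0.0476
```

```bash
python3 - <<'E'
from h import *
s=snap('side','side5'); snap('scene','scene5'); print(s['tcp_pos'],s['gripper_width'],s['contact_force'])
b=cv2.imread('pics/side5.png')[120:420,130:430]; a=cv2.imread('pics/scene5.png')[100:400,60:360]
f=lambda i:cv2.resize(i,(400,400),interpolation=cv2.INTER_CUBIC)
cv2.imwrite('pics/c5.png',np.hstack([f(a),f(b)]))
E
```

```text
[0.48743012 0.42972258 0.18736034] 0.047600877765188954 [-0.01281407 -0.89884719 -0.71119991]
```

View pics/c5.png

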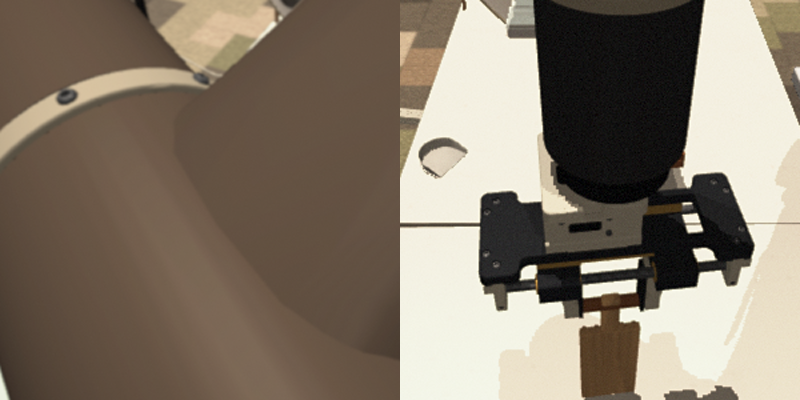

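Side view: the paddle hangs with its underside toward the camera, its end about 12 mm above the table (computed from the TCP). The arm blocks the scene camera. Next I drag toward -y while lowering, so the blade's end trails on +y. I'm checking by image code to spare views.

>>> carry_out(
  commands=[0.025,-0.2,-0.12,0,1,0.03,-0.25,-0.12,0,1,0.04,-0.3,-0.15,0,1,0.04,-0.3,-0.1,0,1,0.04,-0.3,-0.15,0,1,0,0,0,0,1,0,0,0,0,1,0,0,0,0,1],
)

```text
time_s: 11.5
tcp_pos: [0.4977, 0.3747, 0.1676]
eef_rot: [-179.5, 0.1, -82.7]
contact_force: [-1.8, -8.6, 32.3]
gripper_width: 0.0474
```

```bash
cat > col.py <<'E'
from h import *
fn=sys.argv[1]; s=snap('side',fn); t=s['tcp_pos']; print(t,s['gripper_width'],s['contact_force'])
g=cv2.imread(f'pics/{fn}.png'); dz=t[2]-.017; d=np.array([-.125,.992])
for sg in(1,-1):
    q=np.sqrt(max(.158**2-dz**2,0)); e=np.array([*(t[:2]+sg*q*d),0.0]); print('end if',sg,e.round(3),proj(fn,e).round(1))
dp=proj(fn,[t[0],t[1],dz]); print('dowel',dp.round(1))
u=int(dp[0]); 
hsv=cv2.cvtColor(g,cv2.COLOR_BGR2HSV)
for v in range(int(dp[1])-6,min(420,int(dp[1])+150),4):
    print(v,hsv[v,u+3].tolist(),end=' ')
E
python3 col.py side6
```

```text
[0.49770573 0.37468536 0.1675575 ] 0.04742232635893456 [-1.76616188 -8.61966722 32.31630918]
end if 1 [0.492 0.422 0.   ] [281.  412.3]
end if -1 [0.504 0.327 0.   ] [272.8 351. ]
dowel [276.8 316.2]
310 [14, 140, 71] 314 [15, 137, 69] 318 [10, 170, 48] 322 [17, 138, 74] 326 [15, 137, 80] 330 [14, 161, 73] 334 [15, 162, 74] 338 [16, 144, 78] 342 [15, 139, 79] 346 [16, 142, 70] 350 [16, 147, 73] 354 [15, 139, 75] 358 [15, 138, 70] 362 [16, 143, 75] 366 [15, 141, 74] 370 [14, 137, 78] 374 [17, 148, 76] 378 [15, 146, 77] 382 [15, 142, 79] 386 [16, 130, 90] 390 [13, 139, 90] 394 [15, 146, 89] 398 [15, 138, 89] 402 [16, 152, 89] 406 [14, 135, 91] 410 [15, 142, 88] 414 [15, 51, 130] 418 [18, 46, 128]
```

The tilt is the right way (the end shows at row ~412, as predicted for +y). It presses with 32 N because the end sticks, so I'll raise a little and follow the arc slightly high.

>>> carry_out(
  commands=[0,0,0.16,0,1,0.044,-0.347,-0.09,0,1,0.047,-0.372,-0.178,0,1,0,0,0,0,1],
)

```text
time_s: 11.95
tcp_pos: [0.4992, 0.343, 0.1587]
eef_rot: [-179.9, -0.1, -82.8]
contact_force: [-0.1, -7.6, 16.5]
gripper_width: 0.0475
```

```bash
sed -i 's/range(int(dp\[1\])-6,min(420,int(dp\[1\])+150),4)/range(int(dp[1])-12,min(420,int(dp[1])+150),3)/' col.py; python3 col.py side7
```

```text
[0.49917057 0.34299235 0.15867279] 0.04753848894121371 [-0.10042491 -7.6416591  16.53102616]
end if 1 [0.49  0.412 0.   ] [281.9 405.3]
end if -1 [0.508 0.274 0.   ] [270.5 321.9]
dowel [275.7 300.4]
288 [19, 59, 82] 291 [21, 39, 228] 294 [16, 153, 65] 297 [15, 133, 69] 300 [11, 179, 47] 303 [14, 159, 56] 306 [15, 133, 75] 309 [15, 132, 77] 312 [15, 136, 73] 315 [15, 138, 76] 318 [16, 137, 78] 321 [14, 140, 73] 324 [14, 134, 76] 327 [14, 142, 79] 330 [15, 144, 69] 333 [16, 143, 68] 336 [17, 140, 73] 339 [15, 147, 71] 342 [17, 162, 66] 345 [13, 123, 77] 348 [15, 148, 69] 351 [14, 128, 74] 354 [18, 140, 71] 357 [14, 138, 72] 360 [15, 151, 76] 363 [14, 133, 92] 366 [15, 139, 88] 369 [16, 143, 93] 372 [16, 143, 89] 375 [16, 134, 95] 378 [15, 138, 94] 381 [15, 145, 93] 384 [14, 149, 87] 387 [16, 152, 89] 390 [16, 150, 92] 393 [15, 140, 93] 396 [16, 140, 91] 399 [16, 151, 88] 402 [16, 148, 88] 405 [17, 147, 87] 408 [20, 49, 119] 411 [17, 55, 120] 414 [17, 49, 120] 417 [22, 46, 128]
```

>>> carry_out(
  commands=[0,0,0,0,1,0,0,0,0,1],
)

```text
time_s: 12.2
tcp_pos: [0.4994, 0.3444, 0.1593]
eef_rot: [-179.9, -0.1, -82.8]
contact_force: [-0.2, -8.3, 17.8]
gripper_width: 0.0472
```

>>> carry_out(
  commands=[0.042,-0.335,-0.062,0,1,0.041,-0.322,-0.2,0,1,0.037,-0.298,-0.25,0,1,0.034,-0.273,-0.275,0,1,0,0,0,0,1,0,0,0,0,1],
)

```text
time_s: 12.8
tcp_pos: [0.5039, 0.2971, 0.1245]
eef_rot: [179.9, -0.1, -82.8]
contact_force: [-0.4, 0.9, -0.7]
gripper_width: 0.0474
```

```bash
python3 col.py side8 | tr ']' '\n' | grep -v '^ *1[0-9],' | head -60 | cut -c1-80
```

```text
[0.50388139 0.29705745 0.12445258
 0.04743677224089488 [-0.37133544  0.85264334 -0.70125805

end if 1 [0.489 0.412 0.   
 [282.7 405. 

end if -1 [0.518 0.182 0.   
 [265.2 279. 

dowel [272.5 290. 

278 [25, 31, 228
 281 [25, 27, 232
 284 [16, 140, 69
 287 [14, 147, 64
 290 [12, 195, 47
 293 [17, 141, 74
 296 [17, 165, 71
 299 [15, 142, 79
 302 [14, 134, 80
 305 [17, 137, 80
 308 [15, 152, 82
 311 [16, 139, 79
 314 [14, 145, 79
 317 [14, 128, 78
 320 [16, 139, 79
 323 [14, 136, 77
 326 [14, 134, 78
 329 [15, 142, 77
 332 [14, 129, 77
 335 [14, 139, 101
 338 [14, 143, 102
 341 [16, 144, 103
 344 [16, 149, 106
 347 [15, 146, 105
 350 [13, 142, 104
 353 [14, 138, 105
 356 [16, 143, 109
 359 [16, 140, 109
 362 [16, 140, 169
 365 [16, 138, 176
 368 [15, 137, 173
 371 [16, 134, 175
 374 [16, 138, 172
 377 [15, 138, 172
 380 [15, 138, 172
 383 [15, 137, 169
 386 [16, 142, 171
 389 [16, 139, 174
 392 [15, 135, 176
 395 [16, 136, 176
 398 [16, 138, 177
 401 [16, 138, 176
 404 [16, 136, 180
 407 [14, 97, 89
 410 [31, 28, 224
 413 [34, 24, 232
 416 [33, 22, 231
 419 [35, 24, 230
```

Force is gone and the end stays put. I continue down the arc.

>>> carry_out(
  commands=[0.028,-0.223,-0.262,0,1,0.028,-0.223,-0.322,0,1,0.022,-0.174,-0.31,0,1,0.019,-0.149,-0.335,0,1,0.016,-0.124,-0.37,0,1,0.009,-0.074,-0.312,0,1,0,0,0,0,1,0,0,0,0,1],
)

```text
time_s: 13.65
tcp_pos: [0.5091, 0.259, 0.0489]
eef_rot: [180.0, -0.0, -82.8]
contact_force: [-0.4, -0.4, -0.3]
gripper_width: 0.0474
```

>>> carry_out(
  commands=[0.006,-0.05,-0.3,0,1,0,0,-0.2,0,1,0,0,-0.1,0,1,0,0,0,0,1,0,0,0,0,1],
)

```text
time_s: 14.15
tcp_pos: [0.5093, 0.257, 0.0251]
eef_rot: [180.0, -0.0, -82.8]
contact_force: [-1.0, 0.1, -0.4]
gripper_width: 0.0474
```

>>> carry_out(
  commands=[0,0,-0.025,0,1,0,0,0,0,1,0,0,0,0,1],
)

```text
time_s: 14.45
tcp_pos: [0.5094, 0.2571, 0.0243]
eef_rot: [-180.0, 0.0, -82.8]
contact_force: [0.2, -0.3, -1.1]
gripper_width: 0.0473
```

>>> carry_out(
  commands=[0,0,0,0,-1,0,0,0,0,-1,0,0,0,0,-1,0,0,0,0,-1,0,0,0,0,-1,0,0,0,0,-1,0,0,0,0,-1,0,0,0,0,-1],
)

```text
time_s: 15.25
tcp_pos: [0.5093, 0.257, 0.0241]
eef_rot: [180.0, -0.0, -82.8]
contact_force: [-0.6, -0.3, -0.5]
gripper_width: 0.0875
```

>>> carry_out(
  commands=[0,0,0.2,0,-1,0,0,0.4,0,-1,0,0,0.7,0,-1,0,0,1,0,-1,0,-0.5,1,0,-1,0,-1,0.5,0,-1,0,0,0,0,-1,0,0,0,0,-1],
)

```text
time_s: 16.05
tcp_pos: [0.5095, 0.1965, 0.1775]
eef_rot: [-179.9, 0.1, -82.9]
contact_force: [-0.1, -0.7, -0.2]
gripper_width: 0.0876
```

```bash
python3 - <<'E'
from h import *
s=snap('side','side9'); snap('scene','scene9'); snap('wrist','w9'); print(s['tcp_pos'],s['gripper_width'],s['contact_force'])
g=lambda f:cv2.imread(f'pics/{f}.png')
f=lambda i:cv2.resize(i,(400,300),interpolation=cv2.INTER_AREA)
cv2.imwrite('pics/c9.png',np.vstack([np.hstack([f(g('side9')),f(g('scene9'))]),np.hstack([f(g('w9')),f(g('side9')[210:420,140:420])])]))
E
```

```text
[0.50948671 0.19651218 0.17750867] 0.08757242473620641 [-0.11635828 -0.66404639 -0.15212461]
```

View pics/c9.png

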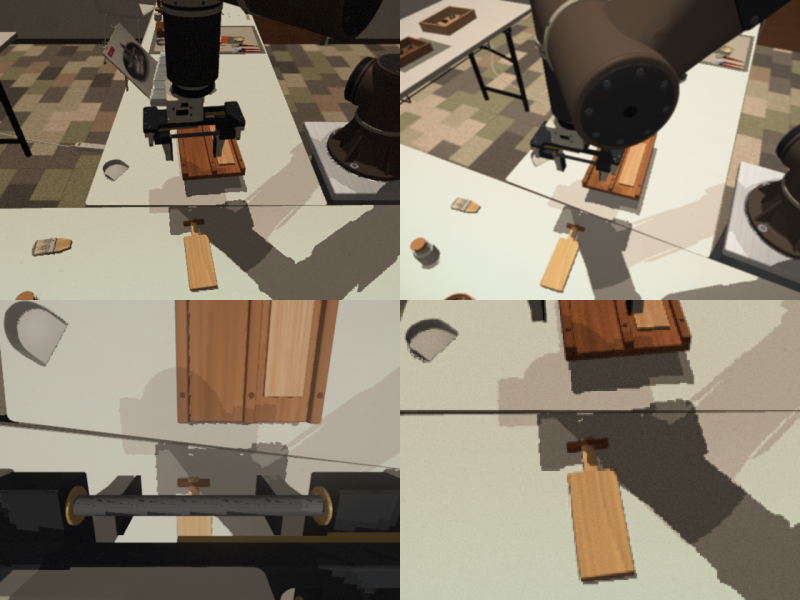

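The final picture shows the paddle flat on the table, smooth side up and ribs down. Its handle is at about (587,444) and its blade end at about (607,575) in the lower-right crop. The plain board is still in its lane and the gripper is clear. I settle for a moment, check for motion, then hand in.

>>> carry_out(
  commands=[0,0,0,0,-1,0,0,0,0,-1,0,0,0,0,-1],
)

```text
time_s: 16.5
tcp_pos: [0.5092, 0.1973, 0.1756]
eef_rot: [180.0, -0.0, -82.8]
contact_force: [-0.8, -0.7, -0.7]
gripper_width: 0.0878
```

```bash
python3 - <<'E'
from h import *
s=snap('side','side10'); a,b=[cv2.imread(f'pics/{n}.png').astype(int)[290:420,180:350] for n in('side9','side10')]
print(np.abs(a-b).mean(), s['time_s'],s['contact_force'])
# plain board near end: scene, same rack pixels before and after
print(plane('side10',[(140+607*.7-280, 0)],0)[0] if 0 else '')
r.close_job()
E
```

```text
3.0247058823529414 16.5 [-0.78153869 -0.72821977 -0.70466372]

the job is handed in; nothing more can be done
```

The paddle is lying ribs down on the free table beyond the rack's left end, and I handed the job in at about 16.5 s.

**What I did:**
1. I pushed the paddle along its lane with the closed fingers until its handle stood about 50 mm past the rack's left end.
2. I gripped the dowel by its end faces; the measured opening of 47.5 mm fits the 48 mm dowel.
3. I lifted the handle to about 0.257 m, carried the paddle to +y, and laid it over along an arc with the blade's end resting on the table.
4. I let go with the dowel about 1 mm above its resting height and drew the gripper clear.

**Last checks:**
- **Paddle:** the final pictures show it flat, smooth side up. Two pictures about half a second apart differ by about 3 grey levels on average. I took that as camera noise with no movement, though I did not measure the noise separately.
- **Plain board:** it looks unmoved in its lane. I judged this by eye and did not measure it.
- **Gripper:** it hangs free, with under 1.5 N on the tool.

**What went wrong or disagreed:**
- During laying, the blade's end stuck on the table and the tool force rose to about 32 N. I raised the tool and the force dropped to about zero.
- Stereo heights for the dowel read 0.069–0.070 m against the 0.066 m given in the text. I used the text's value, and the grip held.

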